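# Roll a brake shaft onto its flat in the V-blocks, then set the hold-down to float

## Robot

A 6-joint arm with a two-finger parallel gripper is mounted at the origin on the work surface. World frame = base frame: x ahead of the robot, y to its left, z up, the work surface at z = 0. Lengths are in m, angles in rad, forces in N, time in s.
With the tool pointing down it reaches from about 0.225 to 0.725 m from the base axis. Payload 3.1 kg.
Tool frame: the origin (TCP) lies between the finger pads; the fingertips stand 17 mm ahead of it and the grasp point (between the pads) lies 2 mm behind it (tips_ahead is the distance from the TCP to the fingertips, in m); y points along the fingers, x is the direction in which the jaws open and shut, and the axes are right-handed (so a half turn about y gives the same grasp; the last joint's range is limited). The gripper opens to 85 mm and grips with 20 to 120 N. Pads are 22 mm wide; open, the fingers measure 114 mm over their backs; the gripper's body (76 mm by 85 mm) begins 54 mm behind the grasp point. The pads swing forward as they close: fully open they stand 13 mm farther back than shut.
Start: joints at [-1.243, 0.048, 0.099, 1.622, 0, 1.443], TCP at [0.231, -0.471, 0.248] pointing down, gripper open.
Joint ranges: [-2.91, 2.91], [-0.99, 1.94], [-1.21, 1.42], [-2.12, 2.29], [-1.49, 1.47], [-3.14, 3.14]. Speed limits (rad/s): [2.79, 2.79, 3.14, 3.14, 3.14, 3.14].

## Interface

Orientations are given as a rotation vector (axis times angle).
In Python, from workcell import state, read_camera, get_calibration, hand_in, tips_ahead gives the robot as it stands.
- The arm moves only by the shell command python3 -m jog 'ROWS' [FORCE]. ROWS is JSON, one flat list of numbers, 7 for each row, row after row: the shift along the tool's x, y, z in m, then the turn, a rotation vector about the tool's x, y, z in rad, then the finger opening in m, from 0 to 0.0854. A call has 1 to 12 rows; each row shifts and turns the commanded pose from where the row before left it, along the tool's axes as they then stand; what a row does not reach is not made up. A row lasts 1/10 s, in which the tool goes at most 50 mm and 8.59 degrees, less where a joint would pass 70% of its speed; a pose out of reach is approached as far as the arm can. A call is refused whole if a number of a shift passes 0.05 or a number of a turn 0.15, either way. A call with a gripper value outside its range is refused whole. The fingers move at their own pace and stop on an object; FORCE is the grip in N (left out, the last holds). Time passes only in rows, so rows that do not move let the fingers close. It gives the time, the measured TCP pose, the force and the opening at its end, in the units of the state.
- state(): the state, without advancing time (a new reading comes with each control period).
- read_camera(name): name is "scene" or "top" or "wrist"; returns the picture (384x512x3 uint8, red, green, blue); there is no depth.
- get_calibration(name): a dict with "fx", "fy", "cx", "cy" (pixels), "R" (3x3) and "t" (3): a world point X has camera coordinates R X + t; the wrist camera has in their place "hand_eye" (4x4, takes a point from camera to tool coordinates, whose origin is the TCP and whose axes are the tool frame's). Camera axes: x right, y down, z forward; pixel columns grow to the right and rows downward; lengths in m; the calibration is good to about 2 mm. A picture is of the moment at which its call begins: read the wrist's pose just before it. get_calibration takes no time and is no camera call.
- hand_in(): hands the job in, once; it reports no verdict.
The state is a dict: "clock": time; "qpos": joint angles; "qvel": joint speeds; "joint_efforts": joint torques, N m; "ee_pos": TCP position; "eef_rot": TCP orientation; "ft_force": force on the tool from outside, world axes, zero at the start; "ft_torque": the same for the moment, N m; "finger_gap": finger opening in m.
Only numpy, scipy, OpenCV 4.12 (cv2) and the standard library are available. Lean on these libraries where they do the work, as an engineer would, in place of code of your own. Each camera call takes 0.05 s, during which the arm holds its last target. There are 200 camera calls.

## Task

Roll the brake shaft gently towards you in its V-blocks (its lever arm makes a good handle) until you feel its milled flat drop home, flush on the near wall of the V. Then push the hydraulic hold-down lever away from you, past its stiff detent and fully into the float notch, so that the pad comes down on the seated shaft. Keep the shaft lying in its blocks, still home at the end, and leave the other things on the bench alone.

Things in the scene. Friction and masses are not known exactly. Their poses are not given: they have to be found in the camera images.
- v_seat (a point): Point fixed to the bolted-down fixture, where the middle of the shaft's axis lies when its flat is home (71 mm above the bench). Axes of the fixture, turned up to 0.3 rad: x level, across the V, away from the robot; y up; z level, along the V, to the robot's right. Two steel 90-degree V-blocks, 104 mm (x) by 30 mm (z), tops 71 mm above the bench, at z -45 and +45; walls oiled, slippery.
- hold_pad (a point): Middle of the underside of the hold-down's rubber pad, 26 mm across, over the middle of the shaft; at the start 10 to 17 mm above the shaft; it comes down as the valve lever goes over. Its grey column stands on the far side (x +80 mm from v_seat, z 0), with a beam reaching back to a 36 mm cylinder; all within 15 mm of z 0 along the V save the cylinder (18 mm), top 178 mm above the bench.
- shaft_center (a point): Middle of the axis of the loose steel brake shaft: 52 mm diameter, 180 mm long, 0.6 to 1.0 kg, a flat 6 mm deep (33 mm wide) along its whole length. Own z along it, the end with the arm at -z. With the flat home its axes are parallel to v_seat's. Starts 0.65 to 1.15 rad short of that (clockwise, seen with x right, y up), lying round on both walls, 4 mm higher and 4 mm farther than v_seat.
- crank_end (a point): Centre of the eye (disc 22 mm across, 18 mm thick along the shaft) on the end of the shaft's lever arm, 98 mm from the shaft's axis, 79 mm from its middle (-z). The arm is a bar 16 mm wide, 14 mm thick along the shaft. At the start it leans away from the robot; home, it stands upright, leaning 10 degrees towards the robot. Same axes as shaft_center.
- shaft: The same shaft, same point and axes as shaft_center. It rolls when the arm's end is pulled towards the robot with 1 to 6 N. The flat's outward normal is 225 degrees anticlockwise from its own x (x right, y up), the arm 100 degrees. It drops in by itself from about 0.3 rad short of home: the axis sinks 4 mm and comes 4 mm nearer. Pulled over 0.1 rad past home it climbs out.
- lever (a joint): Angle of the hold-down's valve lever, rad: 0 leans 24 degrees towards the robot; grows as it is pushed away, to the float notch at 0.80 to 0.86 (end stop 0.86), leaning 24 degrees away. Starts at 0 to 0.2. Moves easily (1 N) and stays where left up to 0.42, then a stiff detent of about 10 N at the knob; let go between 0.42 and 0.58 it springs back, past 0.62 it snaps into the notch and stays.
- lever_knob (a point): Centre of the black ball, 32 mm across, on the valve lever (rod 12 mm thick), 110 mm from its pivot. The pivot lies 70 mm above the bench, 155 mm to the right of (+z) and 4 mm beyond (+x) v_seat in the fixture's directions, on a grey block 62 mm high. The lever swings in the fixture's x-y plane, the knob 170 to 180 mm above the bench.
- spray_can: Bystander: upright plain metal can, 66 mm in diameter, 190 mm tall, origin at the middle of its underside.
- grinder: Bystander: angle grinder lying flat, about 250 mm long with a 115 mm disc at its +x end, origin on the bench under its body.
- strip: Bystander: perforated steel strip 200 x 30 x 5 mm lying on the bench, origin under its middle.
- bolt_tray: Bystander: open steel tray 120 x 160 x 40 mm on the bench, origin under its middle.
There are look-alikes about, which are no part of the job. Leave any purple or yellow look-alike of the shaft alone.

How it is judged:
By the outcome, as a careful person would: the job done as asked, in the order asked, and still so for the second after the job is handed in, with the robot touching nothing.
It also fails if it takes over 48 s, if anything falls off the work surface, if the arm or the gripper's body presses on something with over 40 N, if the wrist force passes 120 N, or if a joint passes its speed limit or range.

## Working session

There is one attempt and no reset: what is moved stays moved. The work goes in short steps, Python scripts to look and compute and a shell command to move; the robot and the scene stay as the last step left them, time stands still between calls to the robot, and variables do not carry over. Pictures are saved under pics/ and viewed, about 8 in all and at most 12, crops included, and the job is handed in when it is done.

```bash
mkdir -p pics; python3 - <<'E'
from workcell import *
import cv2,numpy as np
s=state();print(s)
for n in ("scene","top","wrist"):
    im=read_camera(n); cv2.imwrite(f"pics/{n}0.png",im[:,:,::-1])
    c=get_calibration(n); print(n,{k:np.round(v,4).tolist() for k,v in c.items()})
print(tips_ahead)
a=cv2.imread("pics/scene0.png");b=cv2.imread("pics/top0.png")
cv2.imwrite("pics/both0.png",np.vstack([a,b])[:, :])
E
```

```text
{'clock': 0.0, 'qpos': array([-1.24282772e+00,  4.87787118e-02,  9.75767810e-02,  1.62197946e+00,
       -9.21664234e-06,  1.44301909e+00]), 'qvel': array([-0.00073154,  0.00053542, -0.00023358, -0.00102894, -0.00057696,
       -0.00034052]), 'joint_efforts': array([ 2.66317511e-04, -3.38773942e+01,  3.20019042e+01,  2.01104785e-02,
       -1.13227397e-04,  6.12071460e-07]), 'ee_pos': array([ 0.23088157, -0.47087343,  0.247092  ]), 'eef_rot': array([-1.38945586,  0.86862149, -0.86558563]), 'ft_force': array([ 1.14236319, -0.11297704, -0.24810739]), 'ft_torque': array([ 0.00196202,  0.02266078, -0.00019124]), 'finger_gap': 0.08547379595653914}
scene {'fx': 363.245, 'fy': 363.245, 'cx': 263.8155, 'cy': 192.0261, 'R': [[0.1941, 0.981, -0.0003], [0.6118, -0.1213, -0.7817], [-0.7668, 0.1516, -0.6237]], 't': [-0.0629, -0.2025, 1.7967]}
top {'fx': 452.721, 'fy': 452.721, 'cx': 260.8791, 'cy': 196.2093, 'R': [[0.0169, -0.9998, -0.0062], [-0.9869, -0.0157, -0.1607], [0.1606, 0.0089, -0.987]], 't': [-0.0127, 0.5188, 1.6954]}
wrist {'fx': 277.0316, 'fy': 277.0316, 'cx': 252.0268, 'cy': 194.3407, 'hand_eye': [[1.0, 0.0008, -0.0001, -0.0001], [0.0003, -0.3, 0.9539, -0.1254], [0.0007, -0.9539, -0.3, 0.0771], [0.0, 0.0, 0.0, 1.0]]}
0.017
```

```bash
python3 - <<'E'
import cv2
for n in("scene","top"):
    a=cv2.imread(f"pics/{n}0.png"); cv2.imwrite(f"pics/{n}0b.png",cv2.resize(a,(800,600),interpolation=cv2.INTER_CUBIC))
E
```

```text
(no output)
```

View pics/scene0.png

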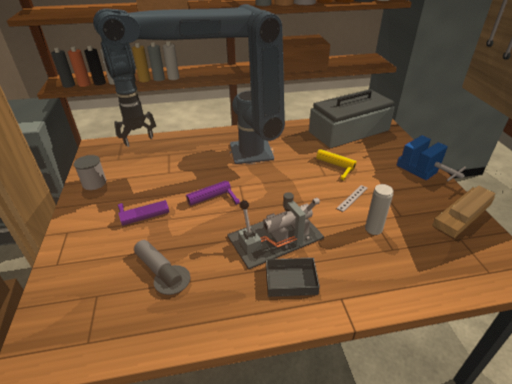

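View pics/top0.png

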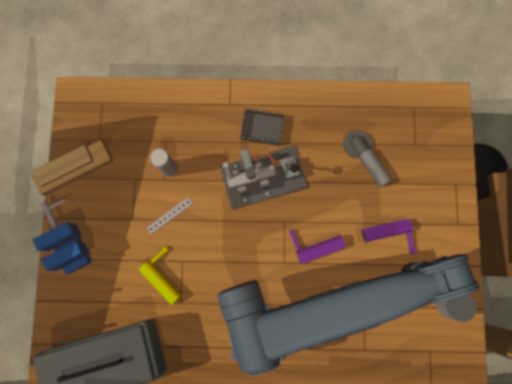

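The scene camera looks back at the robot. The fixture is at about (277,232) in scene and (264,177) in top, with the knob at about (244,205) in scene. The purple and yellow look-alikes lie apart from it. Next I'll enlarge the fixture in both views.

```bash
python3 - <<'E'
import cv2,numpy as np
a=cv2.imread("pics/scene0.png")[180:280,215:335]; b=cv2.imread("pics/top0.png")[135:217,210:320]
A=cv2.resize(a,None,fx=5,fy=5,interpolation=cv2.INTER_CUBIC)
B=cv2.resize(b,None,fx=6,fy=6,interpolation=cv2.INTER_CUBIC)
cv2.imwrite("pics/c1.png",A);cv2.imwrite("pics/c2.png",B)
E
```

```text
(no output)
```

View pics/c1.png

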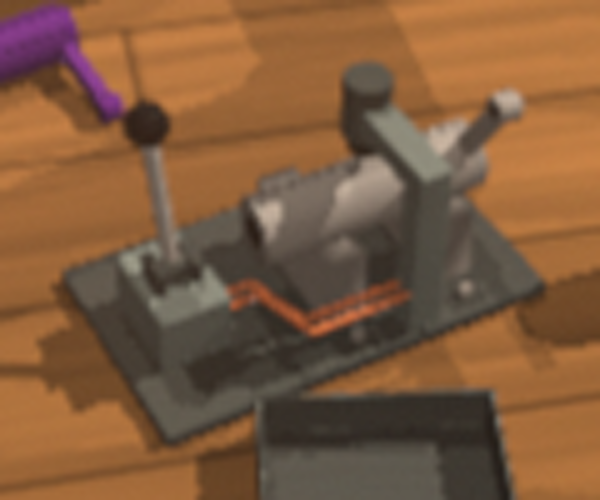

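View pics/c2.png

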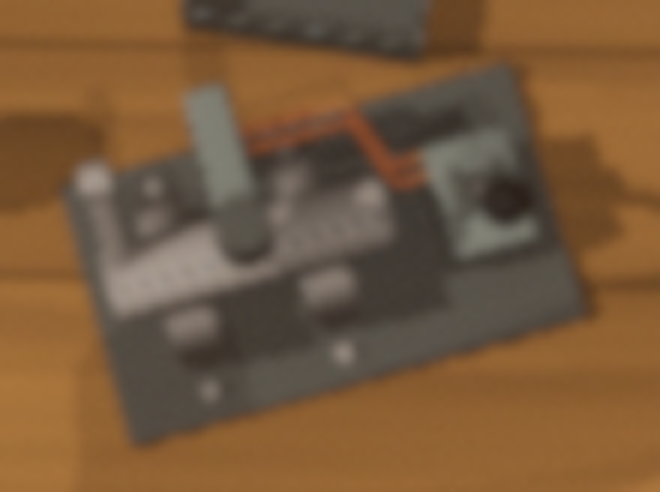

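```bash
cat > h.py <<'E'
import numpy as np,cv2
from workcell import *
from scipy.spatial.transform import Rotation as Ro
def ray(n,p):
    c=get_calibration(n); R=np.array(c["R"]);t=np.array(c["t"])
    d=R.T@np.array([(p[0]-c["cx"])/c["fx"],(p[1]-c["cy"])/c["fy"],1]); return -R.T@t,d/np.linalg.norm(d)
def tri(rs):
    A=sum(np.eye(3)-np.outer(d,d) for o,d in rs); b=sum((np.eye(3)-np.outer(d,d))@o for o,d in rs)
    X=np.linalg.solve(A,b); return X,[np.linalg.norm(np.cross(X-o,d)) for o,d in rs]
def plane(n,p,z):
    o,d=ray(n,p); return o+d*(z-o[2])/d[2]
S=lambda x,y:((x+.5)/5-.5+215,(y+.5)/5-.5+180)
T=lambda x,y:((x+.5)/6-.5+210,(y+.5)/6-.5+135)
E
python3 - <<'E'
from h import *
np.set_printoptions(precision=4,suppress=True)
for n,s,t in (("eye",(506,103),(94,178)),("knob",(147,123),(507,198)),("cyltop",(367,80),(243,235))):
    print(n,*tri([ray("scene",S(*s)),ray("top",T(*t))]))
a=plane("top",T(190,95),.178);b=plane("top",T(225,220),.178);print("beam left edge",a,b,np.arctan2(*(a-b)[1::-1]))
# base plate corners
P=[plane("top",T(*p),.008) for p in((70,190),(510,65),(590,315),(140,440))]
print(np.array(P)); e=P[1]-P[0]; e2=P[2]-P[3]; print("yaw", np.arctan2(e[0],-e[1]),np.arctan2(e2[0],-e2[1]))
P=[plane("scene",S(*p),.008) for p in((545,285),(170,440),(68,272))]
print(np.array(P)); e=P[1]-P[0];print("yaw", np.arctan2(e[0],-e[1]))
print("cyl",plane("top",T(243,235),.178),plane("scene",S(367,80),.178))
E
```

```text
eye [0.6132 0.1245 0.1658] [np.float64(0.0005415485016977309), np.float64(0.0005415485016978214)]
knob [ 0.6018 -0.122   0.1792] [np.float64(4.109047526807761e-05), np.float64(4.109047526808408e-05)]
cyltop [0.5784 0.0346 0.1725] [np.float64(1.259109087326796e-05), np.float64(1.2591090873237348e-05)]
beam left edge [0.6623 0.0679 0.178 ] [0.5861 0.0453 0.178 ] 0.2887269965298
[[ 0.6421  0.155   0.008 ]
 [ 0.7316 -0.1347  0.008 ]
 [ 0.5636 -0.1878  0.008 ]
 [ 0.4765  0.1043  0.008 ]]
yaw 0.2996669514833635 0.2899756085799426
[[ 0.639   0.1601  0.008 ]
 [ 0.7278 -0.1318  0.008 ]
 [ 0.558  -0.1799  0.008 ]]
yaw 0.29556788390703337
cyl [0.5772 0.0344 0.178 ] [0.5849 0.0327 0.178 ]
```

```bash
cat >> h.py <<'E'
np.set_printoptions(precision=4,suppress=True)
yaw=.293; V=np.array([.580,.034,.071])
F=np.array([[np.cos(yaw),np.sin(yaw),0],[0,0,1],[np.sin(yaw),-np.cos(yaw),0]]) # rows: fixture axes
fix=lambda X:F@(np.asarray(X)-V)
wld=lambda f:V+F.T@np.asarray(f)
def go(fp,yawjaw):
    s=state();R=Ro.from_rotvec(s["eef_rot"]).as_matrix();
    # jaw x axis at world yaw, tool y down
    x=np.array([np.cos(yawjaw),np.sin(yawjaw),0]);y=np.array([0,0,-1.]);D=np.c_[x,y,np.cross(x,y)]
    print("t",s["clock"],"fixpos",fix(s["ee_pos"]),"shift tool",R.T@(wld(fp)-s["ee_pos"]),"turn",Ro.from_matrix(R.T@D).as_rotvec(),"F",F@s["ft_force"],"gap",s["finger_gap"])
E
python3 - <<'E'
from h import *
s=state();print(Ro.from_rotvec(s["eef_rot"]).as_matrix())
for n,X in(("eye",[.6132,.1245,.1658]),("knob",[.6018,-.122,.1792]),("cyl",[.578,.0345,.175])):print(n,fix(X)) 
for a in (0,1,2,3): go([.054+.06,.15,-.079],yaw+a*np.pi/2)
E
```

```text
[[ 0.4402 -0.0006  0.8979]
 [-0.8979  0.0019  0.4402]
 [-0.0019 -1.      0.0002]]
eye [ 0.0579  0.0948 -0.0771]
knob [-0.0242  0.1082  0.1556]
cyl [-0.0018  0.104  -0.0011]
t 0.15 fixpos [-0.48    0.1763  0.3826] shift tool [-0.3591  0.0272  0.661 ] turn [-0.0016 -1.4079 -0.0014] F [ 1.0059  0.3448 -0.1526] gap 0.08544264037501537
t 0.15 fixpos [-0.48    0.1763  0.3826] shift tool [-0.3591  0.0272  0.661 ] turn [-0.0029 -2.9787  0.0001] F [ 1.0059  0.3448 -0.1526] gap 0.08544264037501537
t 0.15 fixpos [-0.48    0.1763  0.3826] shift tool [-0.3591  0.0272  0.661 ] turn [ 0.0015  1.7336 -0.0016] F [ 1.0059  0.3448 -0.1526] gap 0.08544264037501537
t 0.15 fixpos [-0.48    0.1763  0.3826] shift tool [-0.3591  0.0272  0.661 ] turn [-0.0001  0.1629 -0.002 ] F [ 1.0059  0.3448 -0.1526] gap 0.08544264037501537
```

```bash
python3 -m jog '[0,0,0,0,0.082,0,0, 0,0,0,0,0.081,0,0, -0.029,0,0.037,0,0,0,0, -0.029,0,0.037,0,0,0,0, -0.029,0,0.037,0,0,0,0, -0.029,0,0.037,0,0,0,0, -0.029,0,0.037,0,0,0,0, -0.029,0,0.037,0,0,0,0, -0.029,0,0.037,0,0,0,0, -0.029,0,0.037,0,0,0,0]' 30; python3 -m jog '[-0.029,0,0.037,0,0,0,0, -0.029,0,0.037,0,0,0,0, -0.029,0,0.037,0,0,0,0, -0.029,0,0.037,0,0,0,0, -0.029,0,0.037,0,0,0,0, -0.029,0,0.037,0,0,0,0, -0.029,0,0.037,0,0,0,0, -0.025,0,0.037,0,0,0,0, 0,0,0,0,0,0,0, 0,0,0,0,0,0,0]'; python3 - <<'E'
from h import *
go([.115,.14,-.079],yaw-np.pi/2)
im=read_camera("wrist");cv2.imwrite("pics/w1.png",im[:,:,::-1]);print(state()["qpos"])
E
```

```text
clock: 1.15
ee_pos: [0.4482, -0.162, 0.2481]
eef_rot: [-1.334, 0.991, -0.991]
ft_force: [0.4, -0.6, -0.3]
finger_gap: 0.0003
clock: 2.15
ee_pos: [0.665, 0.1408, 0.2456]
eef_rot: [-1.338, 0.992, -0.988]
ft_force: [-0.0, 0.1, 0.3]
finger_gap: -0.0002
t 2.15 fixpos [ 0.1122  0.1746 -0.0777] shift tool [-0.0012  0.0346  0.0029] turn [ 0.0042  0.0017 -0.0004] F [-0.0004  0.3007 -0.119 ] gap -0.00017754138422640866
[ 0.1089  0.4847  0.6223  1.7107 -0.0005  2.9572]
```

View pics/w1.png

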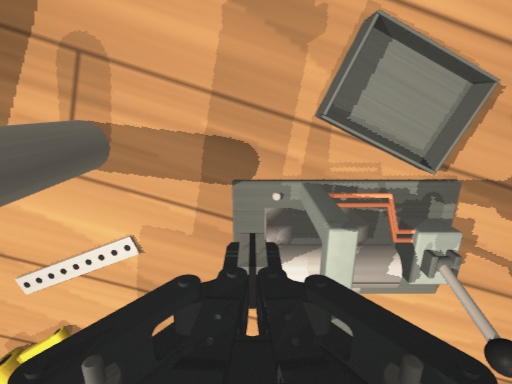

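The view shows the plate square to the tool, with the closed fingertips at about (252,255) beyond the eye, which they hide. The strip, tray and can are all clear. Next I descend behind the eye.

```bash
python3 -m jog '[-0.001,0.02,0.003,0,0,0,0, 0,0.02,0,0,0,0,0, 0,0.02,0,0,0,0,0, 0,0.016,0,0,0,0,0, 0,0,0,0,0,0,0]'; python3 - <<'E'
from h import *
go([.1,.097,-.079],yaw-np.pi/2)
im=read_camera("scene")[:,:,::-1];cv2.imwrite("pics/s2.png",cv2.resize(im[150:280,200:350],None,fx=5,fy=4.6,interpolation=cv2.INTER_CUBIC))
E
```

```text
clock: 2.7
ee_pos: [0.6654, 0.1399, 0.1704]
eef_rot: [-1.336, 0.995, -0.99]
ft_force: [-0.5, 0.1, -0.4]
finger_gap: -0.0001
t 2.7 fixpos [ 0.1123  0.0994 -0.0767] shift tool [-0.0023  0.0025 -0.0123] turn [ 0.0045 -0.0022 -0.0006] F [-0.4232 -0.4461 -0.2752] gap -5.585444816542267e-05
```

View pics/s2.png

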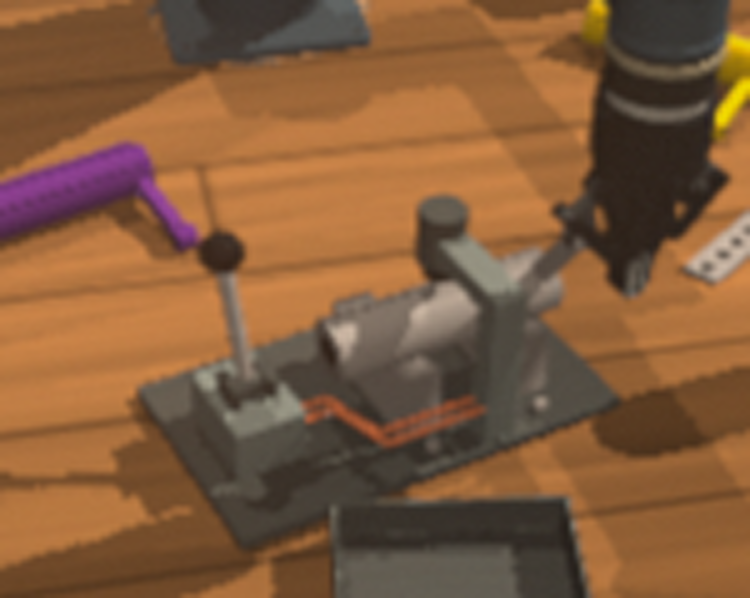

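The fingertips, at about (630,285), stand beyond the eye, which the gripper knuckle hides from this side. Now I pull gently and watch the force.

```bash
python3 -m jog '[-0.002,0.003,-0.004,0,0,0,0, 0,0,-0.004,0,0,0,0, 0,0,-0.004,0,0,0,0, 0,0,-0.004,0,0,0,0, 0,0,-0.004,0,0,0,0, 0,0,-0.004,0,0,0,0, 0,0,-0.004,0,0,0,0, 0,0,-0.003,0,0,0,0, 0,0,-0.003,0,0,0,0]'; python3 - <<'E'
from h import *
go([.08,.097,-.079],yaw-np.pi/2)
E
python3 -m jog '[0,0,-0.003,0,0,0,0, 0,0,-0.003,0,0,0,0, 0,0,-0.003,0,0,0,0, 0,0,-0.003,0,0,0,0]';python3 - <<'E'
from h import *
go([.08,.097,-.079],yaw-np.pi/2)
E
```

```text
clock: 3.65
ee_pos: [0.6343, 0.1338, 0.1693]
eef_rot: [-1.334, 0.991, -0.991]
ft_force: [-0.1, -0.4, -0.2]
finger_gap: -0.0001
t 3.65 fixpos [ 0.0808  0.0983 -0.0798] shift tool [ 0.0008  0.0013 -0.0008] turn [ 0.     -0.0002  0.    ] F [-0.2222 -0.1595  0.3959] gap -0.00012374175412971982
clock: 4.05
ee_pos: [0.6233, 0.1304, 0.1697]
eef_rot: [-1.333, 0.99, -0.991]
ft_force: [0.3, 0.2, 0.6]
finger_gap: 0.0002
t 4.05 fixpos [ 0.0693  0.0987 -0.0798] shift tool [0.0008 0.0017 0.0107] turn [-0.0012 -0.0002  0.0001] F [ 0.3424  0.616  -0.1489] gap 0.00022882264813907206
```

```bash
cat > st.py <<'E'
from h import *
go([0,.097,-.079],yaw-np.pi/2)
E
python3 -m jog '[0,0,-0.003,0,0,0,0, 0,0,-0.003,0,0,0,0, 0,0,-0.003,0,0,0,0]';python3 st.py; python3 -m jog '[0,0,-0.003,0,0,0,0, 0,0,-0.003,0,0,0,0, 0,0,-0.003,0,0,0,0]';python3 st.py;  python3 -m jog '[0,0,-0.003,0,0,0,0, 0,0,-0.003,0,0,0,0]';python3 st.py
```

```text
clock: 4.35
ee_pos: [0.6141, 0.1277, 0.1692]
eef_rot: [-1.334, 0.991, -0.991]
ft_force: [0.4, 0.5, 1.1]
finger_gap: -0.0
t 4.35 fixpos [ 0.0597  0.0982 -0.0798] shift tool [ 0.0008  0.0013 -0.0597] turn [ 0.0004 -0.0002 -0.0001] F [ 0.5652  1.0516 -0.3261] gap -1.84660122206468e-05
clock: 4.65
ee_pos: [0.6053, 0.125, 0.1691]
eef_rot: [-1.334, 0.991, -0.99]
ft_force: [-0.0, -0.7, -0.1]
finger_gap: -0.0001
t 4.65 fixpos [ 0.0505  0.0981 -0.0798] shift tool [ 0.0009  0.0011 -0.0505] turn [ 0.0007 -0.0002 -0.0001] F [-0.2339 -0.1139  0.7087] gap -5.46274902777691e-05
clock: 4.85
ee_pos: [0.5997, 0.1233, 0.1692]
eef_rot: [-1.334, 0.991, -0.991]
ft_force: [0.0, 0.1, 0.4]
finger_gap: 0.0002
t 4.85 fixpos [ 0.0447  0.0982 -0.0798] shift tool [ 0.0008  0.0012 -0.0447] turn [ 0.0004 -0.0002 -0.    ] F [ 0.035   0.4126 -0.1029] gap 0.00021658289126157544
```

```bash
python3 - <<'E'
from h import *
a=read_camera("scene")[:,:,::-1];b=read_camera("top")[:,:,::-1]
A=cv2.resize(a[170:260,240:340],None,fx=4,fy=4,interpolation=cv2.INTER_CUBIC)
B=cv2.resize(b[135:225,205:305],None,fx=4,fy=4,interpolation=cv2.INTER_CUBIC)
cv2.imwrite("pics/s3.png",np.hstack([A,B]))
E
```

```text
(no output)
```

View pics/s3.png

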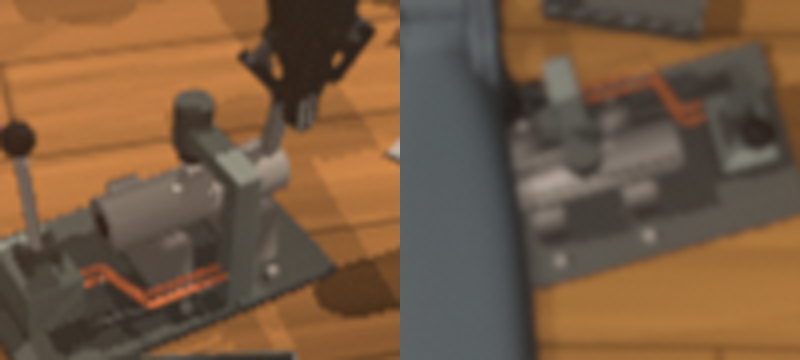

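The lever arm now stands nearly upright, with its bar at about (275,120) in the left panel against the fingers, so it is following with little force. I'll carry on slowly.

```bash
python3 -m jog '[0,0,-0.002,0,0,0,0, 0,0,-0.002,0,0,0,0, 0,0,-0.002,0,0,0,0]';python3 st.py; python3 -m jog '[0,0,-0.002,0,0,0,0, 0,0,-0.002,0,0,0,0]';python3 st.py;python3 -m jog '[0,0,0,0,0,0,0, 0,0,0,0,0,0,0, 0,0,0,0,0,0,0]';  python3 - <<'E'
from h import *
a=read_camera("scene")[:,:,::-1];cv2.imwrite("pics/s4.png",a)
p=cv2.imread("pics/s3.png")
A=cv2.resize(a[170:260,240:340],None,fx=4,fy=4,interpolation=cv2.INTER_CUBIC)
cv2.imwrite("pics/s4c.png",np.hstack([p[:,:400],A]))
d=cv2.absdiff(p[:,:400],A).max(2); 
for x0,x1,y0,y1,n in ((90,170,160,250,"shaft near end"),(150,240,130,190,"shaft mid")): print(n,d[y0:y1,x0:x1].mean(),d[y0:y1,x0:x1].max())
E
```

```text
clock: 5.25
ee_pos: [0.5942, 0.1216, 0.1693]
eef_rot: [-1.334, 0.991, -0.991]
ft_force: [-0.0, 0.4, 0.1]
finger_gap: 0.0001
t 5.25 fixpos [ 0.0389  0.0983 -0.0798] shift tool [ 0.0008  0.0013 -0.0389] turn [ 0.0001 -0.0002 -0.    ] F [ 0.0886  0.1227 -0.4184] gap 0.00013311713526715504
clock: 5.45
ee_pos: [0.5904, 0.1205, 0.1693]
eef_rot: [-1.334, 0.991, -0.991]
ft_force: [0.1, 0.2, -0.1]
finger_gap: 0.0
t 5.45 fixpos [ 0.0349  0.0983 -0.0798] shift tool [ 0.0008  0.0013 -0.0349] turn [ 0.     -0.0002 -0.    ] F [ 0.1494 -0.0629 -0.1436] gap 2.9097652694875845e-05
clock: 5.75
ee_pos: [0.5906, 0.1206, 0.1693]
eef_rot: [-1.334, 0.991, -0.991]
ft_force: [0.2, 0.4, 0.5]
finger_gap: -0.0004
shaft near end 2.7494444444444444 24
shaft mid 9.170555555555556 81
```

View pics/s4c.png

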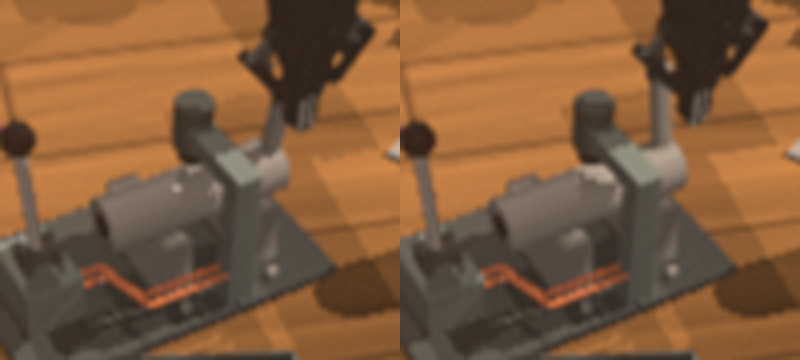

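The bar has gone upright, much farther than the 10 mm of tool travel, and there is no force on the tool, so the shaft seems to have dropped. I'll back off clear of the arm and measure it.

```bash
python3 -m jog '[0,0,0.01,0,0,0,0, 0,0,0.015,0,0,0,0, 0,-0.02,0.015,0,0,0,0, 0,-0.04,0,0,0,0,0, 0,-0.04,0,0,0,0,0, 0,-0.02,0.03,0,0,0,0, -0.02,0,0.04,0,0,0,0, -0.03,0,0.03,0,0,0,0, 0,0,0,0,0,0,0]'; python3 - <<'E'
from h import *
go([0,0,0],yaw-np.pi/2)
def pr(n,X):
    c=get_calibration(n);p=np.array(c["R"])@X+c["t"];return np.array([p[0]/p[2]*c["fx"]+c["cx"],p[1]/p[2]*c["fy"]+c["cy"]])
for a in (59,80,83,90,94,97,100,103):
    o=np.array([.004,.004]) if a<84 else np.zeros(2)
    f=[o[0]+.098*np.cos(np.radians(a)),o[1]+.098*np.sin(np.radians(a)),-.079]
    print(a,pr("scene",wld(f)),pr("top",wld(f)))
a=read_camera("scene")[:,:,::-1];b=read_camera("top")[:,:,::-1]
cv2.imwrite("pics/s5.png",a);cv2.imwrite("pics/t5.png",b)
A=cv2.resize(a[170:260,260:340],None,fx=5,fy=5,interpolation=cv2.INTER_CUBIC)
B=cv2.resize(b[135:225,210:290],None,fx=5,fy=5,interpolation=cv2.INTER_CUBIC)
cv2.imwrite("pics/s5c.png",np.hstack([A,B]))
E
```

```text
clock: 6.7
ee_pos: [0.7124, 0.2113, 0.2802]
eef_rot: [-1.339, 0.994, -0.983]
ft_force: [0.4, 0.0, -2.5]
finger_gap: -0.0001
t 6.7 fixpos [ 0.178   0.2092 -0.1315] shift tool [ 0.1315  0.21   -0.1771] turn [ 0.0067  0.0038 -0.0029] F [ 0.3524 -2.498   0.0622] gap -5.828920714315452e-05
59 [315.6835 200.9719] [225.2791 165.77  ]
80 [310.5458 192.7629] [227.42   173.7545]
83 [309.7518 191.7905] [227.7738 175.0467]
90 [307.1622 190.0276] [229.0098 179.4354]
94 [306.0917 189.0242] [229.5152 181.2532]
97 [305.291  188.3491] [229.8995 182.629 ]
100 [304.4948 187.7421] [230.2871 184.0108]
103 [303.7056 187.2044] [230.6765 185.3939]
```

View pics/s5c.png

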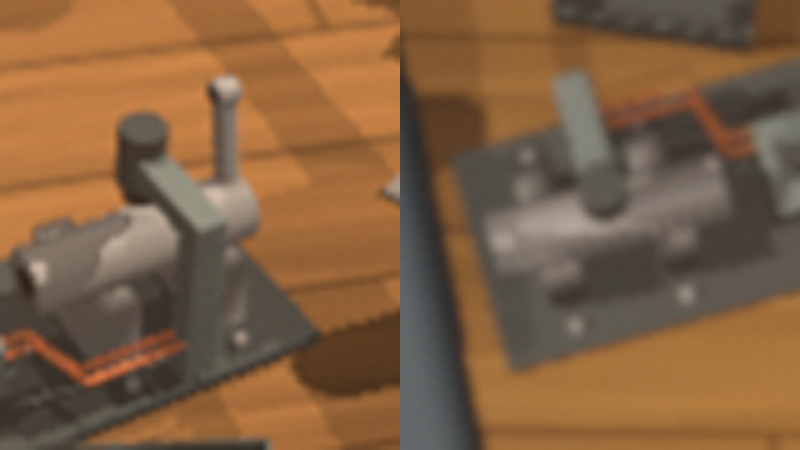

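The eye is at about (304.8,187.7) px in scene and (230.2,182.6) in top. That fits 98–100°, so the shaft is home. Next I move over to the near side of the knob.

```bash
python3 -m jog '[0.029,0,-0.026,0,0,0,0, 0.029,0,-0.026,0,0,0,0, 0.029,0,-0.026,0,0,0,0, 0.029,0,-0.026,0,0,0,0, 0.029,0,-0.026,0,0,0,0, 0.029,0,-0.026,0,0,0,0, 0.029,0,-0.026,0,0,0,0, 0.029,0,-0.026,0,0,0,0, 0.029,0,-0.026,0,0,0,0, 0.026,0,-0.026,0,0,0,0, 0,0,0,0,0,0,0]'; python3 - <<'E'
from h import *
go([-.085,.105,.155],yaw-np.pi/2)
a=read_camera("scene")[:,:,::-1];b=read_camera("wrist")[:,:,::-1]
A=cv2.resize(a[160:260,200:290],(400,444),interpolation=cv2.INTER_CUBIC)
cv2.imwrite("pics/s6.png",np.hstack([A,cv2.copyMakeBorder(b[:, 56:456],0,60,0,0,cv2.BORDER_CONSTANT)]))
E
```

```text
clock: 7.9
ee_pos: [0.5393, -0.1471, 0.2917]
eef_rot: [-1.333, 0.993, -0.999]
ft_force: [0.2, 0.8, -0.2]
finger_gap: 0.0002
t 7.9 fixpos [-0.0912  0.2207  0.1616] shift tool [-0.0071  0.1157  0.0061] turn [-0.0008 -0.0071  0.0036] F [ 0.4052 -0.2432 -0.7303] gap 0.000249160404189649
```

View pics/s6.png

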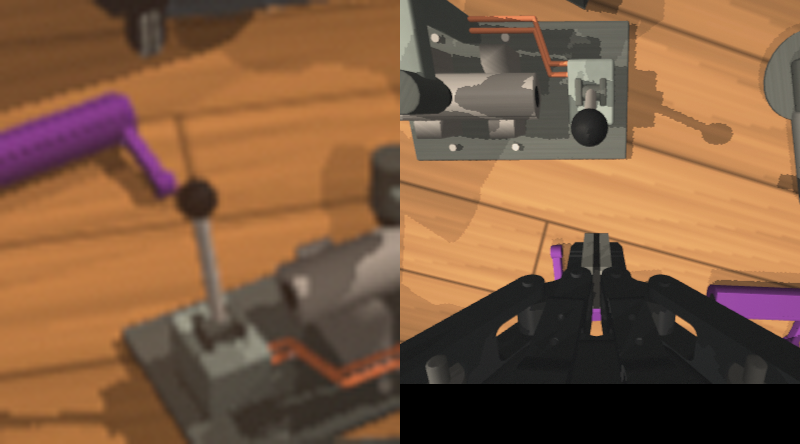

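In the wrist view the knob is at (246,127) px, almost in line with the fingers at x = 252. I'll descend on its near side and then push.

```bash
python3 -m jog '[-0.007,0.03,0,0,-0.007,0,0, 0,0.03,0,0,0,0,0, 0,0.03,0,0,0,0,0, 0,0.025,0,0,0,0,0, 0,0,0.01,0,0,0,0, 0,0,0.01,0,0,0,0, 0,0,0.008,0,0,0,0, 0,0,0.006,0,0,0,0, 0,0,0.006,0,0,0,0]'; python3 st.py;  python3 -m jog '[0,0,0.006,0,0,0,0, 0,0,0.006,0,0,0,0, 0,0,0.006,0,0,0,0, 0,0,0.004,0,0,0,0]';  python3 st.py
```

```text
clock: 8.9
ee_pos: [0.5812, -0.1248, 0.1765]
eef_rot: [-1.335, 0.982, -0.988]
ft_force: [-0.4, -0.4, -0.1]
finger_gap: -0.0001
t 8.9 fixpos [-0.0447  0.1055  0.1523] shift tool [-0.231   0.0081  0.0464] turn [-0.0027  0.0072  0.0021] F [-0.5251 -0.109   0.2865] gap -0.0001307985260945264
clock: 9.3
ee_pos: [0.6009, -0.1181, 0.1744]
eef_rot: [-1.336, 0.986, -0.985]
ft_force: [-0.2, -0.4, 0.6]
finger_gap: 0.0003
t 9.3 fixpos [-0.0239  0.1034  0.1516] shift tool [-0.2305  0.0064  0.0255] turn [-0.      0.0069 -0.0002] F [-0.3191  0.5549  0.3516] gap 0.00026059098870399785
```

```bash
python3 -m jog '[0.002,0,0.005,0,0,0,0, 0.001,0,0.005,0,0,0,0]'; python3 st.py;  python3 -m jog '[0,0,0.005,0,0,0,0, 0,0,0.005,0,0,0,0]';  python3 st.py; python3 -m jog '[0,0,0.005,0,0,0,0, 0,0,0.005,0,0,0,0]';  python3 st.py
```

```text
clock: 9.5
ee_pos: [0.6094, -0.1179, 0.1743]
eef_rot: [-1.338, 0.989, -0.983]
ft_force: [-7.9, -0.0, 3.0]
finger_gap: 0.0
t 9.5 fixpos [-0.0157  0.1033  0.1539] shift tool [-0.2328  0.0066  0.0173] turn [ 0.0037  0.0067 -0.0017] F [-7.5616  2.9652 -2.235 ] gap 1.3313635851407737e-05
clock: 9.7
ee_pos: [0.621, -0.1153, 0.1745]
eef_rot: [-1.336, 0.985, -0.986]
ft_force: [-0.3, 0.1, 0.1]
finger_gap: 0.0
t 9.7 fixpos [-0.0039  0.1035  0.1548] shift tool [-0.2338  0.0065  0.0054] turn [-0.0008  0.0065  0.0003] F [-0.2448  0.1096 -0.1912] gap 2.4953494179734558e-05
clock: 9.9
ee_pos: [0.6306, -0.1122, 0.1744]
eef_rot: [-1.336, 0.985, -0.986]
ft_force: [0.0, -0.5, 0.5]
finger_gap: 0.0002
t 9.9 fixpos [0.0062 0.1034 0.1546] shift tool [-0.2336  0.0064 -0.0047] turn [-0.0006  0.0067  0.0001] F [-0.1456  0.49    0.51  ] gap 0.000176448635444542
```

The force reached 7.6 N and then fell to zero, so the lever has snapped through. I'll nudge forward to check that it is fully over.

```bash
python3 -m jog '[0,0,0.005,0,0,0,0, 0,0,0.004,0,0,0,0]';  python3 st.py; python3 -m jog '[0,0,0.003,0,0,0,0, 0,0,0,0,0,0,0]';  python3 st.py;  python3 -m jog '[0,0,0.003,0,0,0,0, 0,0,0,0,0,0,0]';  python3 st.py
```

```text
clock: 10.1
ee_pos: [0.6393, -0.1094, 0.1746]
eef_rot: [-1.336, 0.985, -0.986]
ft_force: [0.1, 0.1, 0.1]
finger_gap: 0.0
t 10.1 fixpos [0.0154 0.1036 0.1544] shift tool [-0.2335  0.0065 -0.0138] turn [-0.0008  0.0069  0.0002] F [ 0.1578  0.0788 -0.032 ] gap 1.7123999920777924e-05
clock: 10.3
ee_pos: [0.6419, -0.1085, 0.1745]
eef_rot: [-1.336, 0.985, -0.985]
ft_force: [0.8, 0.9, 0.3]
finger_gap: -0.0001
t 10.3 fixpos [0.0181 0.1035 0.1543] shift tool [-0.2334  0.0065 -0.0164] turn [-0.0003  0.0071  0.0001] F [ 1.0652  0.2828 -0.6509] gap -6.889835593405983e-05
clock: 10.5
ee_pos: [0.6445, -0.1077, 0.1745]
eef_rot: [-1.336, 0.985, -0.986]
ft_force: [0.2, -1.0, 0.3]
finger_gap: -0.0002
t 10.5 fixpos [0.0208 0.1035 0.1543] shift tool [-0.2334  0.0065 -0.0192] turn [-0.0002  0.0069 -0.    ] F [-0.0564  0.2526  0.9864] gap -0.00015146349410567303
```

Still no contact, so the knob is already beyond the fingers. I'll withdraw and check.

```bash
python3 -m jog '[0,0,-0.03,0,0,0,0, 0,0,-0.04,0,0,0,0, 0,-0.02,-0.04,0,0,0,0, 0,-0.04,-0.03,0,0,0,0, 0.02,-0.03,-0.04,0,0,0,0, 0.03,0,-0.04,0,0,0,0, 0.03,0,-0.04,0,0,0,0, 0,0,-0.03,0,0,0,0, 0,0,0,0,0,0,0, 0,0,0,0,0,0,0]'; python3 - <<'E'
from h import *
go([0,0,0],yaw-np.pi/2)
def pr(n,X):
    c=get_calibration(n);p=np.array(c["R"])@X+c["t"];return np.array([p[0]/p[2]*c["fx"]+c["cx"],p[1]/p[2]*c["fy"]+c["cy"]])
for q in (.1,.5,.7,.8,.86):
    f=[.004+.11*np.sin(q-.419),-.001+.11*np.cos(q-.419),.155];print(q,pr("scene",wld(f)),pr("top",wld(f)))
a=read_camera("scene")[:,:,::-1];b=read_camera("top")[:,:,::-1]
cv2.imwrite("pics/s7.png",a);cv2.imwrite("pics/t7.png",b)
A=cv2.resize(a[180:270,220:340],None,fx=5,fy=5,interpolation=cv2.INTER_CUBIC)
cv2.imwrite("pics/s7c.png",A);cv2.imwrite("pics/t7c.png",cv2.resize(b[135:225,210:330],None,fx=5,fy=5,interpolation=cv2.INTER_CUBIC))
E
```

```text
clock: 11.5
ee_pos: [0.3929, -0.2679, 0.2627]
eef_rot: [-1.335, 0.986, -0.988]
ft_force: [-0.8, -0.5, 0.4]
finger_gap: 0.0003
t 11.5 fixpos [-0.2664  0.1917  0.235 ] shift tool [-0.2338  0.1919  0.2673] turn [-0.001   0.005   0.0005] F [-0.9429  0.4243  0.2424] gap 0.00025739448851111875
0.1 [243.4031 204.1363] [294.3031 169.5972]
0.5 [249.1    210.5888] [290.9525 157.8738]
0.7 [252.0991 215.4525] [289.1858 152.5142]
0.8 [253.5748 218.2157] [288.3161 150.0728]
0.86 [254.442  219.9623] [287.8047 148.7004]
```

View pics/s7c.png

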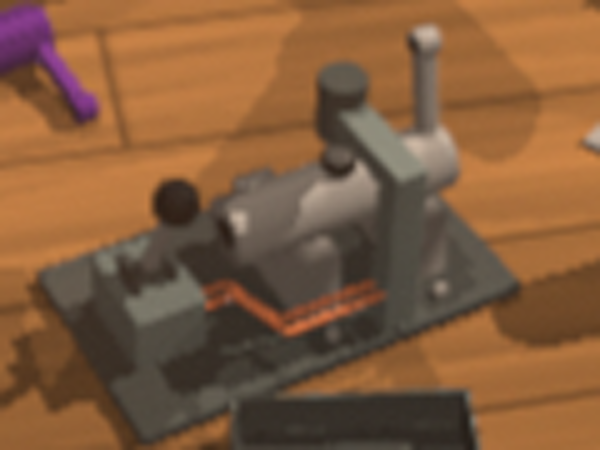

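View pics/t7c.png

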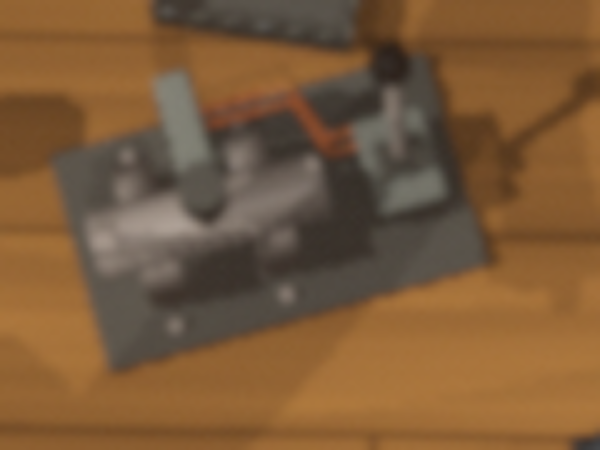

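The knob is at (255,220) px in scene and (287.6,147.2) in top, which fits 0.86 rad, the float notch. The pad is down on the shaft, and the eye is at (304.6,187.6), unchanged from home.

```bash
python3 -c "
from workcell import *
print(hand_in())"
```

```text
the job is handed in; nothing more can be done
None
```

The job is done and handed in after about 11.6 s of the 48 s allowed.

**Shaft:** I hooked closed fingers behind the lever arm's eye and drew it slowly towards the robot until the flat dropped home. After I backed off, the eye matched the predicted home position (100°) in the scene picture. The top view read about 97°, which I put down to pixel picking.

**Hold-down lever:** I pushed the knob away from the near side. The force I read peaked at 7.6 N, below the roughly 10 N given. The knob then snapped through, and a further nudge met no resistance.

**Last checks:**
- The knob fits about 0.86 rad in both views, which is fully in the float notch.
- The pad is down on the shaft.
- The eye is within 0.2 pixels of where it was when home.
- The tool stands clear of everything and no bystander was touched.

No check failed. The pull on the shaft stayed near the sensor noise (about 1 N or less), so I judged the drop from the pictures, not by feel.

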